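# Find and press the hidden catch of a parquet-top box

### The job

One of the six maple squares in the flat top of the wooden box on the bench is a hidden catch; all six look alike. Feel across the top with the closed fingertips, without striking it or leaning hard on it, until you find the square that gives, and press that one fully down so that the secret drawer comes all the way out at the front of the box. Nothing is to be gripped or lifted: leave the sanding block, the masking tape and the pliers where they lie, then take the hand away.

Things in the scene. Friction and masses are not known exactly. Their poses are not given: they have to be found in the camera images.
- box: Dark wooden box, 138 (x) x 194 (y) x 80 mm high, fixed to the bench. Origin: centre of its underside, on the bench; z is up, the -x side is the front with the drawer, facing roughly to the robot
- panel (a point): Middle of the flat top, 80 mm above the bench, axes as the box. Six pale maple squares, 54 x 54 mm, lie flush in it, 2 along x by 3 along y, with 2 mm dark lines between: centres at x = -28 or +28 and y = -56, 0 or +56 mm. Five are rigid; any one of the six, unmarked, is the catch. Press near the middle of a square. The top bears up to 60 N
- catch (a joint): How far the catch square is pressed straight down, m: 0 = flush with the top, 0.006 = fully down, on a hard stop. Pressed slowly it sinks under about 3 to 5 N, mostly friction, and it stays down when let go. The value does not tell which square it is
- drawer (a joint): How far the secret drawer stands out of the front (-x side) of the box, m: 0 = closed and flush, 0.030 = fully out. A linkage drives it out 5 mm for each 1 mm that the catch is pressed; the drawer stays out when the catch is let go. It has no handle
- sanding_block: Cork sanding block, 64 x 110 x 38 mm, lying loose at the box's left (+y) side; not to be disturbed. Origin: centre of its underside
- masking_tape: Cream roll of masking tape, 89 mm across, 25 mm high, lying loose behind the box (+x side); not to be disturbed. Origin: centre of its underside
- pliers: Pliers with red grips, 68 x 160 x 16 mm, lying loose at the box's right (-y) side; not to be disturbed. Origin: centre of their underside
Not all that is in view belongs to the job. Of the things that look like the box, the larger one is meant.

How it is judged:
On the way:
1. the catch square is pressed at least 5 mm down by a hand that is over the box's top (value of joint catch above 0.005 m and contact force between the fingers and anything else above 0.5 N and z of the grasp point in the frame of box above 0.08 m and x of the grasp point in the frame of box between -0.07 and 0.07 m and y of the grasp point in the frame of box between -0.1 and 0.1 m), for 0.04 s.
At the end, for the whole second after the job is handed in: The catch square is at least 5 mm down of its 6 mm, the drawer stands at least 25 mm out of its 30 mm, and the sanding block, masking tape and pliers lie at rest within 20 mm of where they lay (value of joint catch above 0.005 m and value of joint drawer above 0.025 m and distance of each of sanding_block, masking_tape, pliers from where it was at the start of the episode below 0.02 m and linear speed of each of sanding_block, masking_tape, pliers below 0.02 m/s); the robot touches nothing.
It fails at once if the sanding block, masking tape or pliers are knocked away, more than 20 mm from where they lay (distance of any of sanding_block, masking_tape, pliers from where it was at the start of the episode above 0.02 m).
It fails at once if the sanding block, masking tape or pliers are lifted off the bench (height (world z) of any of sanding_block, masking_tape, pliers above 0.01 m).
It fails at once if the fingers strike or press something with more than 60 N (contact force between the fingers and anything else above 60 N).
It also fails if it takes over 45 s, if anything falls off the work surface, if the arm or the gripper's body presses on something with over 40 N, if the wrist force passes 120 N, or if a joint passes its speed limit or range.

### The arm

A 6-joint arm with a two-finger parallel gripper is mounted at the origin on a cart in front of the work surface, level with it; the furniture and walls round the work are solid. World frame = base frame: x ahead of the robot, y to its left, z up, the work surface at z = 0. Lengths are in m, angles in rad, forces in N, time in s.
With the tool pointing down it reaches from about 0.2 to 0.875 m from the base axis. Payload 3.4 kg.
Tool frame: the origin (TCP) lies between the finger pads; the fingertips stand ctrl.tips_ahead ahead of it and the grasp point (between the pads) lies 11 mm behind it (ctrl.tips_ahead is the distance from the TCP to the fingertips, in m); z points along the fingers, y is the line along which they close (so a half turn about z gives the same grasp; the last joint's range is limited). The gripper opens to 94 mm and grips with 3 to 60 N. Pads are 16 mm wide; open, the fingers measure 119 mm over their backs; the gripper's body (75 mm by 177 mm) begins 78 mm behind the grasp point.
Start: joints at [-1.308, 0.276, 1.505, -0, 1.361, -0.121], TCP at [0.215, -0.533, 0.213] pointing down, gripper open.
Joint ranges: [-2.89, 2.89], [-0.75, 2.08], [0.22, 2.7], [-1.18, 4.32], [0.11, 2.71], [-2.7, 2.7]. Speed limits (rad/s): [2.57, 2.57, 3.14, 3.14, 3.14, 3.14].

### API

Orientations are given as a unit quaternion [x, y, z, w].
In Python, from station import readout, get_image, camera_info, ctrl gives the robot as it stands. The module is installed in compiled form; this text tells all that it offers.
- The arm moves only by the shell command python3 -m pendant 'ROWS' [OPENING] [FORCE]. ROWS is JSON, a list that holds one entry, the list of rows, each a list of 6 numbers: the shift along the world's x, y, z normalised to -1 to 1, where 1 is 200 mm, then the turn, a rotation vector about the world's x, y, z normalised to -1 to 1, where 1 is 90 degrees. In form: [[[tx, ty, tz, wx, wy, wz], ...]]. A call has 1 to 20 rows; each row shifts and turns the commanded pose from where the row before left it; what a row does not reach is not made up. A row lasts 1/12 s, in which the tool goes at most 41.7 mm and 7.16 degrees, less where a joint would pass 70% of its speed; a pose out of reach is approached as far as the arm can. A call with a number of a shift or a turn outside -1 to 1 is refused whole. A call with a gripper value outside its range is refused whole. OPENING is the opening, from 0 (shut) to 1 (fully open), set as the call begins (- or left out, the last holds). The fingers move at their own pace and stop on an object; FORCE is the grip in N (left out, the last holds). Time passes only in rows, so rows that do not move let the fingers close. It gives the time, the measured TCP pose, the force, the opening and the grip force at its end, in the units of the state.
- readout.get_obs(): the state, without advancing time (a new reading comes with each control period).
- get_image(name): name is "side" or "top" or "wrist"; returns the picture (400x640x3 uint8, red, green, blue); there is no depth.
- camera_info(name): a dict with "fx", "fy", "cx", "cy" (pixels), "rvec" (rotation vector, rad) and "tvec" (3), from world to camera coordinates, as OpenCV has them; the wrist camera has in their place "tool_from_camera" (4x4, takes a point from camera to tool coordinates, whose origin is the TCP and whose axes are the flange's). Camera axes: x right, y down, z forward; pixel columns grow to the right and rows downward; lengths in m; the calibration is good to about 2 mm. A picture is of the moment at which its call begins: read the wrist's pose just before it. camera_info takes no time and is no camera call.
- ctrl.sign_off(): hands the job in; it is judged then, once.
The state is a dict: "t": time; "q": joint angles; "dq": joint speeds; "joint_efforts": joint torques, N m; "eef_pos": TCP position; "eef_rot": TCP orientation; "force": force on the tool from outside, world axes, zero at the start; "ft_torque": the same for the moment, N m; "finger_gap": finger opening in m; "grasp_force": force on a finger pad.
Only numpy, scipy, OpenCV 4.12 (cv2) and the standard library are available. Lean on these libraries where they do the work, as an engineer would, in place of code of your own. Each camera call takes 0.05 s, during which the arm holds its last target. There are 200 camera calls.

## Working session

There is one attempt and no reset: what is moved stays moved. The work goes in short steps, Python scripts to look and compute and a shell command to move; the robot and the scene stay as the last step left them, time stands still between calls to the robot, and variables do not carry over. Pictures are saved under pics/ and viewed, at most 10 in all, crops included, and the job is handed in when it is done.

```bash
mkdir -p pics; python3 - <<'E'
from station import *
import cv2
print(readout.get_obs(), ctrl.tips_ahead)
for n in ("top","side"):
    print(n,camera_info(n)); cv2.imwrite(f"pics/{n}0.png",get_image(n)[:,:,::-1])
E
```

```text
{'t': 0.0, 'q': array([-1.30801816e+00,  2.76568180e-01,  1.50610567e+00,  1.25280751e-05,
        1.36066592e+00, -1.20991329e-01]), 'dq': array([ 7.53386960e-04, -9.12167419e-06,  1.98131714e-04, -8.23107557e-05,
       -1.69301312e-03,  5.87586406e-04]), 'joint_efforts': array([ 6.40968228e-04, -4.04583478e+01, -2.37231374e+01,  7.03900773e-02,
        3.42163048e-02, -1.38623773e-04]), 'eef_pos': array([ 0.21515453, -0.53265209,  0.21263095]), 'eef_rot': array([ 9.81646415e-01,  1.90708031e-01, -5.57681250e-05, -8.71800327e-04]), 'force': array([-0.41304703,  0.01904899, -0.5074957 ]), 'ft_torque': array([-0.01689949, -0.01768463,  0.03756195]), 'grasp_force': 0.0, 'finger_gap': 0.09422158215783835} 0.008
top {'fx': 462.72874976272357, 'fy': 462.72874976272357, 'cx': 315.8619222387385, 'cy': 197.87111300225777, 'rvec': array([ 2.200264  , -2.15082684,  0.05316615]), 'tvec': array([0.04762784, 0.6175364 , 1.1253903 ])}
side {'fx': 432.2959461639341, 'fy': 432.2959461639341, 'cx': 321.69603588532703, 'cy': 206.82075387004485, 'rvec': array([ 2.46211481,  0.48160463, -0.13758857]), 'tvec': array([-0.60075719, -0.09319682,  1.08417782])}
```

View pics/top0.png

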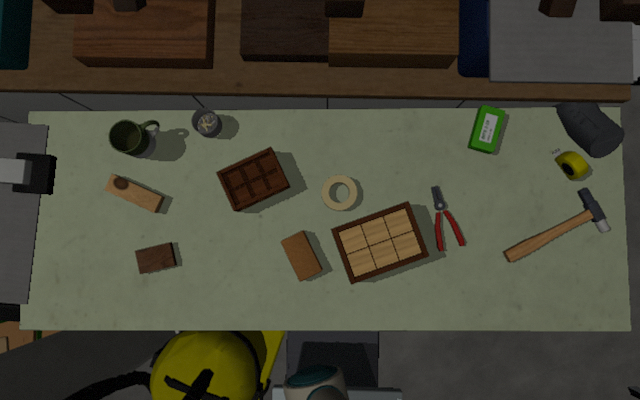

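View pics/side0.png

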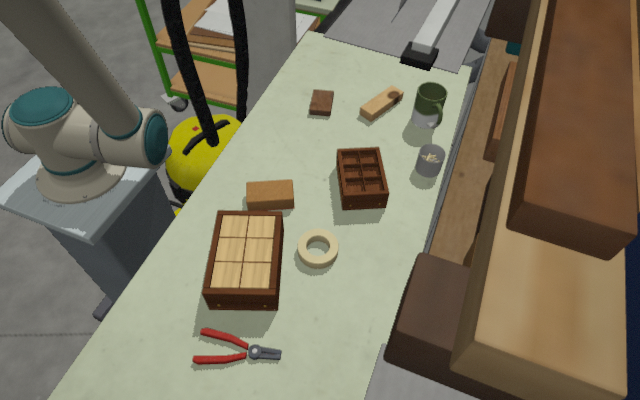

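The top view shows the large box with six squares at about (380,242), the block at (301,256), the tape at (339,193) and the pliers at (446,222). The smaller dark tray at (253,179) is a decoy. Next I'll fit the maple area with the calibration.

```bash
cat > h.py <<'E'
from station import *
import cv2, numpy as np
def ray(n,uv,z):
    c=camera_info(n); R=cv2.Rodrigues(c["rvec"])[0]; o=-R.T@c["tvec"]
    d=R.T@np.array([(uv[0]-c["cx"])/c["fx"],(uv[1]-c["cy"])/c["fy"],1]); return o+d*(z-o[2])/d[2]
E
python3 - <<'E'
from h import *
for n,(x0,x1,y0,y1) in {"top":(325,435,195,290),"side":(195,300,200,315)}.items():
    im=cv2.imread(f"pics/{n}0.png"); c=camera_info(n)
    print(n,"base",cv2.projectPoints(np.array([[0.,0,0],[.215,-.533,.213]]),c["rvec"],c["tvec"],np.array([[c["fx"],0,c["cx"]],[0,c["fy"],c["cy"]],[0,0,1]]),None)[0].ravel().round())
    hsv=cv2.cvtColor(im,cv2.COLOR_BGR2HSV).astype(int)
    m=((hsv[...,0]>8)&(hsv[...,0]<28)&(hsv[...,1]>50)&(hsv[...,2]>125)).astype(np.uint8)
    k=np.zeros_like(m);k[y0:y1,x0:x1]=m[y0:y1,x0:x1]
    k=cv2.morphologyEx(k,cv2.MORPH_CLOSE,np.ones((5,5)))
    cs=max(cv2.findContours(k,0,2)[0],key=cv2.contourArea)[:,0]
    w=np.array([ray(n,p,.08)[:2] for p in cs],np.float32)
    r=cv2.minAreaRect(w); print(r, cv2.boxPoints(r).round(3).tolist())
E
```

```text
top base [335. 452. 609. 400.]
((0.5201658606529236, -0.08424124121665955), (0.05689245089888573, 0.1652933657169342), 10.786284446716309) [[0.47699999809265137, -0.00800000037997961], [0.5080000162124634, -0.17100000381469727], [0.5640000104904175, -0.1599999964237213], [0.5329999923706055, 0.0020000000949949026]]
side base [  82.  170. -130.  390.]
((0.5073794722557068, -0.08652954548597336), (0.12286887317895889, 0.1805262565612793), 21.654937744140625) [[0.4169999957084656, -0.02500000037252903], [0.48399999737739563, -0.19300000369548798], [0.5979999899864197, -0.14800000190734863], [0.531000018119812, 0.019999999552965164]]
```

```bash
python3 - <<'E'
from h import *
for n,(x0,x1,y0,y1) in {"top":(325,435,195,290),"side":(200,290,205,315)}.items():
    im=cv2.imread(f"pics/{n}0.png")
    g=im[y0:y1,x0:x1,2].astype(int); h=cv2.cvtColor(im,cv2.COLOR_BGR2HSV)[y0:y1,x0:x1]
    k=((g>130)&(h[...,1]>65)&(h[...,0]<27)).astype(np.uint8)
    k=cv2.morphologyEx(k,cv2.MORPH_OPEN,np.ones((3,3)))
    ys,xs=np.nonzero(k)
    w=np.array([ray(n,(x+x0,y+y0),.08)[:2] for x,y in zip(xs,ys)],np.float32)
    r=cv2.minAreaRect(w); print(n,r,w.mean(0))
    v=cv2.resize(im[y0:y1,x0:x1],None,fx=4,fy=4,interpolation=2)
    mk=cv2.resize(k,None,fx=4,fy=4,interpolation=0)*255
    v=np.hstack([v,cv2.cvtColor(mk,8)]); cv2.imwrite(f"pics/{n}1.png",v[:, :800])
E
```

```text
Traceback (most recent call last):
cv2.error: OpenCV(4.12.0) /io/opencv/modules/imgproc/src/convhull.cpp:143: error: (-215:Assertion failed) total >= 0 && (depth == CV_32F || depth == CV_32S) in function 'convexHull'
```

```bash
python3 - <<'E'
from h import *
im=cv2.imread("pics/top0.png"); h=cv2.cvtColor(im,cv2.COLOR_BGR2HSV)
for p in [(360,240),(355,262),(400,230),(337,250),(320,225),(430,270)]: print(p,im[p[1],p[0]],h[p[1],p[0]])
for n,(x0,x1,y0,y1) in {"top":(325,435,195,290),"side":(200,290,205,315)}.items():
    im=cv2.imread(f"pics/{n}0.png")
    h=cv2.cvtColor(im,cv2.COLOR_BGR2HSV)[y0:y1,x0:x1]; g=im[y0:y1,x0:x1].astype(int)
    k=((g[...,2]>(110))&(g[...,2]-g[...,1]>8)).astype(np.uint8)
    nn,l,s,_=cv2.connectedComponentsWithStats(cv2.morphologyEx(k,cv2.MORPH_CLOSE,np.ones((3,3))))
    k=(l==1+s[1:,4].argmax()).astype(np.uint8)
    ys,xs=np.nonzero(k)
    w=np.array([ray(n,(x+x0,y+y0),.08)[:2] for x,y in zip(xs,ys)]).astype(np.float32)
    print(n,len(w),cv2.minAreaRect(w),w.mean(0))
    f=3.6
    v=cv2.resize(im[y0:y1,x0:x1],None,fx=f,fy=f,interpolation=2)
    mk=cv2.resize(k,None,fx=f,fy=f,interpolation=0)*255
    cv2.imwrite(f"pics/{n}1.png",np.hstack([v,cv2.cvtColor(mk,8)])[:, :800])
E
```

```text
(360, 240) [ 65 103 129] [ 18 127 129]
(355, 262) [ 58  97 121] [ 19 133 121]
(400, 230) [ 60  99 125] [ 18 133 125]
(337, 250) [ 87 108 103] [ 37  50 108]
(320, 225) [ 89 109 104] [ 38  47 109]
(430, 270) [ 89 108 105] [ 35  45 108]Traceback (most recent call last):
  File "<stdin>", line 11, in <module>
  File "h.py", line 4, in ray
    c=camera_info(n); R=cv2.Rodrigues(c["rvec"])[0]; o=-R.T@c["tvec"]
ValueError: time passes only in moves, steps and waits
```

```bash
cat > h.py <<'E'
from station import *
import cv2, numpy as np
def ray(n,uv,z):
    c=camera_info(n); R=cv2.Rodrigues(c["rvec"])[0]; o=-R.T@c["tvec"]
    uv=np.atleast_2d(uv); d=np.c_[(uv-[c["cx"],c["cy"]])/[c["fx"],c["fy"]],np.ones(len(uv))]@R
    return o+d*((z-o[2])/d[:,2])[:,None]
E
python3 - <<'E'
from h import *
for n,(x0,x1,y0,y1) in {"top":(325,435,195,290),"side":(200,290,205,315)}.items():
    im=cv2.imread(f"pics/{n}0.png"); g=im[y0:y1,x0:x1].astype(int)
    k=((g[...,2]>90)&(g[...,2]-g[...,1]>8)&(g[...,1]>70)).astype(np.uint8)
    nn,l,s,_=cv2.connectedComponentsWithStats(cv2.morphologyEx(k,cv2.MORPH_CLOSE,np.ones((3,3))))
    k=(l==1+s[1:,4].argmax()).astype(np.uint8)
    ys,xs=np.nonzero(k)
    w=ray(n,np.c_[xs+x0,ys+y0],.08)[:,:2].astype(np.float32)
    print(n,len(w),cv2.minAreaRect(w),w.mean(0))
    f=3.6
    v=cv2.resize(im[y0:y1,x0:x1],None,fx=f,fy=f,interpolation=2)
    mk=cv2.resize(k,None,fx=f,fy=f,interpolation=0)*255
    cv2.imwrite(f"pics/{n}1.png",np.hstack([v,cv2.cvtColor(mk,8)])[:, :800])
E
```

```text
top 3300 ((0.5123976469039917, -0.0900157019495964), (0.1084451973438263, 0.1645134836435318), 21.27097511291504) [ 0.5121636  -0.09001727]
side 4137 ((0.5163261294364929, -0.09038054943084717), (0.11194796115159988, 0.1689787209033966), 21.301382064819336) [ 0.51785034 -0.09490635]
```

View pics/top1.png

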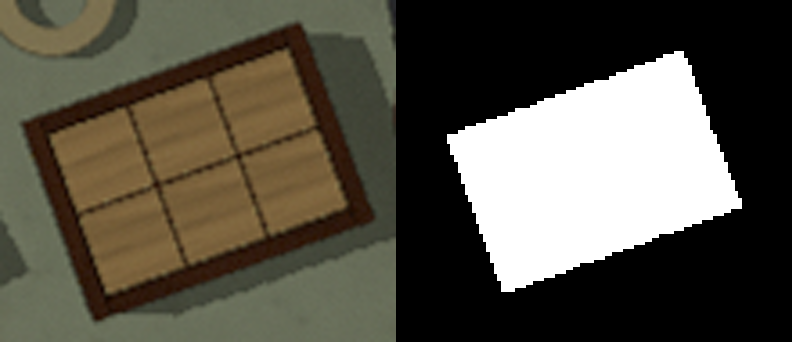

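The mask is clean: the panel centre is about (0.514, -0.090), the box yaw is +21.3°, and the tool is already at 22° yaw. The box measures 110 x 166 mm as expected.

```bash
python3 - <<'E'
import numpy as np
a=np.radians(21.3);R=np.array([[np.cos(a),-np.sin(a)],[np.sin(a),np.cos(a)]])
for x in(-.028,.028):
  for y in(-.056,0,.056): p=np.array([.514,-.090])+R@[x,y]; print(x,y,p.round(4),((p-[.2152,-.5327])/.2).round(3))
print("box step x",R@[.056,0]/.2,"y",R@[0,.056]/.2)
E
python3 -m pendant '[[[0,0,0,0,0,0],[0.1,0.15,0,0,0,0],[0.1,0.15,0,0,0,0],[0.1,0.15,0,0,0,0],[0.1,0.15,0,0,0,0],[0.1,0.15,0,0,0,0],[0.1,0.15,0,0,0,0],[0.1,0.15,0,0,0,0],[0.1,0.15,0,0,0,0],[0.1,0.15,0,0,0,0],[0.1,0.15,0,0,0,0],[0.1,0.15,0,0,0,0],[0.1,0.15,0,0,0,0],[0.1,0.1,0,0,0,0],[0,0,0,0,0,0],[0,0,0,0,0,0]]]' 0 20
```

```text
-0.028 -0.056 [ 0.5083 -0.1523] [1.465 1.902]
-0.028 0 [ 0.4879 -0.1002] [1.364 2.163]
-0.028 0.056 [ 0.4676 -0.048 ] [1.262 2.424]
0.028 -0.056 [ 0.5604 -0.132 ] [1.726 2.003]
0.028 0 [ 0.5401 -0.0798] [1.624 2.264]
0.028 0.056 [ 0.5197 -0.0277] [1.523 2.525]
box step x [0.26087354 0.10171034] y [-0.10171034  0.26087354]
t: 1.43
eef_pos: [0.4757, -0.1522, 0.2132]
eef_rot: [0.981, 0.192, -0.0, 0.0]
force: [-0.5, 0.2, -0.4]
finger_gap: 0.0004
grasp_force: 0.0
```

```bash
python3 -m pendant '[[[0.163,0,0,0,0,0],[0,0,-0.1,0,0,0],[0,0,-0.1,0,0,0],[0,0,-0.1,0,0,0],[0,0,-0.1,0,0,0],[0,0,-0.1,0,0,0],[0,0,-0.05,0,0,0],[0,0,-0.03,0,0,0],[0,0,-0.02,0,0,0],[0,0,0,0,0,0],[0,0,0,0,0,0]]]'
python3 -m pendant '[[[0,0,-0.005,0,0,0],[0,0,-0.005,0,0,0],[0,0,-0.005,0,0,0],[0,0,0,0,0,0],[0,0,0,0,0,0]]]'
```

```text
t: 2.35
eef_pos: [0.5084, -0.1537, 0.0942]
eef_rot: [0.982, 0.191, 0.001, 0.0]
force: [0.1, -0.3, -0.2]
finger_gap: 0.0007
grasp_force: 0.0
t: 2.77
eef_pos: [0.508, -0.1532, 0.0906]
eef_rot: [0.982, 0.191, 0.0, 0.0]
force: [0.5, 0.7, 0.1]
finger_gap: 0.0004
grasp_force: 0.0
```

```bash
for i in 1; do python3 -m pendant '[[[0,0,-0.005,0,0,0],[0,0,-0.005,0,0,0],[0,0,0,0,0,0],[0,0,0,0,0,0]]]'; done
python3 -m pendant '[[[0,0,-0.003,0,0,0],[0,0,0,0,0,0],[0,0,0,0,0,0]]]'
python3 -m pendant '[[[0,0,-0.003,0,0,0],[0,0,0,0,0,0],[0,0,0,0,0,0]]]'
```

```text
t: 3.1
eef_pos: [0.5079, -0.1531, 0.0884]
eef_rot: [0.982, 0.191, -0.0, -0.0]
force: [0.2, 0.6, -0.2]
finger_gap: 0.0006
grasp_force: 0.0
t: 3.35
eef_pos: [0.5079, -0.1532, 0.0883]
eef_rot: [0.982, 0.191, 0.0, 0.0]
force: [-1.3, 0.9, 4.3]
finger_gap: 0.0004
grasp_force: 2.0
t: 3.6
eef_pos: [0.5079, -0.1532, 0.0882]
eef_rot: [0.982, 0.191, 0.0, 0.0]
force: [-1.8, 1.1, 8.4]
finger_gap: 0.0001
grasp_force: 4.0
```

It touches at z ≈ 0.0883, and 8.4 N gives no travel, so square 1 is rigid. I'll go on to the next squares with the same probe.

```bash
python3 -m pendant '[[[0,0,0.03,0,0,0],[-0.051,0.13,0,0,0,0],[-0.051,0.131,0,0,0,0],[0,0,0,0,0,0],[0,0,-0.015,0,0,0],[0,0,-0.005,0,0,0],[0,0,-0.005,0,0,0],[0,0,-0.005,0,0,0],[0,0,0,0,0,0],[0,0,0,0,0,0]]]'
```

```text
t: 4.43
eef_pos: [0.4882, -0.1018, 0.0882]
eef_rot: [0.982, 0.19, 0.0, 0.0]
force: [-1.7, 0.9, 8.2]
finger_gap: 0.0004
grasp_force: 4.0
```

```bash
python3 -m pendant '[[[0,0,0.03,0,0,0],[-0.051,0.13,0,0,0,0],[-0.051,0.131,0,0,0,0],[0,0,0,0,0,0],[0,0,-0.015,0,0,0],[0,0,-0.005,0,0,0],[0,0,-0.005,0,0,0],[0,0,-0.005,0,0,0],[0,0,0,0,0,0],[0,0,0,0,0,0]]]'
```

```text
t: 5.27
eef_pos: [0.468, -0.0498, 0.0882]
eef_rot: [0.982, 0.19, 0.0, 0.0]
force: [-2.3, 0.6, 8.3]
finger_gap: 0.0004
grasp_force: 4.1
```

Squares 2 and 3 are rigid too. Now the back row.

```bash
python3 -m pendant '[[[0,0,0.03,0,0,0],[0.13,0.051,0,0,0,0],[0.131,0.051,0,0,0,0],[0,0,0,0,0,0],[0,0,-0.015,0,0,0],[0,0,-0.005,0,0,0],[0,0,-0.005,0,0,0],[0,0,-0.005,0,0,0],[0,0,0,0,0,0],[0,0,0,0,0,0]]]'
```

```text
t: 6.1
eef_pos: [0.5187, -0.0286, 0.0872]
eef_rot: [0.982, 0.191, -0.0, 0.0]
force: [0.2, -0.8, -0.9]
finger_gap: 0.0002
grasp_force: 0.0
```

This square gives: z is 0.0872 with almost no force. I'll press on slowly.

```bash
python3 -m pendant '[[[0,0,-0.003,0,0,0],[0,0,-0.003,0,0,0],[0,0,-0.003,0,0,0],[0,0,0,0,0,0],[0,0,0,0,0,0]]]'
python3 -m pendant '[[[0,0,-0.003,0,0,0],[0,0,-0.003,0,0,0],[0,0,-0.003,0,0,0],[0,0,0,0,0,0],[0,0,0,0,0,0]]]'
```

```text
t: 6.52
eef_pos: [0.5188, -0.0285, 0.0854]
eef_rot: [0.982, 0.191, -0.001, 0.0]
force: [-1.8, -0.6, 3.2]
finger_gap: 0.0005
grasp_force: 1.6
t: 6.93
eef_pos: [0.52, -0.0281, 0.0835]
eef_rot: [0.982, 0.191, 0.001, -0.0]
force: [0.7, -0.3, 0.2]
finger_gap: 0.0003
grasp_force: 0.0
```

```bash
python3 -m pendant '[[[0,0,-0.003,0,0,0],[0,0,-0.003,0,0,0],[0,0,-0.003,0,0,0],[0,0,0,0,0,0],[0,0,0,0,0,0]]]'
python3 -m pendant '[[[0,0,-0.003,0,0,0],[0,0,-0.002,0,0,0],[0,0,0,0,0,0],[0,0,0,0,0,0],[0,0,0,0,0,0]]]'
```

```text
t: 7.35
eef_pos: [0.5201, -0.0282, 0.0823]
eef_rot: [0.982, 0.191, 0.001, 0.0]
force: [0.3, 1.2, 4.8]
finger_gap: 0.0005
grasp_force: 2.2
t: 7.77
eef_pos: [0.5201, -0.0282, 0.0822]
eef_rot: [0.982, 0.191, 0.001, 0.0]
force: [-1.4, 1.8, 11.8]
finger_gap: 0.0006
grasp_force: 5.3
```

The square is on its hard stop: 11.8 N, no further travel, 6 mm down. I'll lift off, move clear and check.

```bash
python3 -m pendant '[[[0,0,0.03,0,0,0],[0,0,0.1,0,0,0],[0,0,0.15,0,0,0],[0,0,0.15,0,0,0],[0,0,0.15,0,0,0],[0,0,0.15,0,0,0],[-0.15,0,0,0,0,0],[-0.15,0,0,0,0,0],[-0.15,0,0,0,0,0],[-0.15,0,0,0,0,0],[-0.15,0,0,0,0,0],[0,0,0,0,0,0],[0,0,0,0,0,0]]]'
python3 - <<'E'
from h import *
a=get_image("top")[150:300,270:480,::-1]; b=get_image("side")[170:380,170:350,::-1]
a=cv2.resize(a,(420,300)); b=cv2.resize(b,(360,420))
c=np.zeros((420,780,3),np.uint8); c[:300,:420]=a; c[:,420:]=b; cv2.imwrite("pics/end.png",c)
E
```

```text
t: 8.85
eef_pos: [0.3681, -0.0284, 0.2269]
eef_rot: [0.982, 0.19, 0.0, 0.0]
force: [-0.5, -0.6, 0.9]
finger_gap: 0.0004
grasp_force: 0.0
```

View pics/end.png

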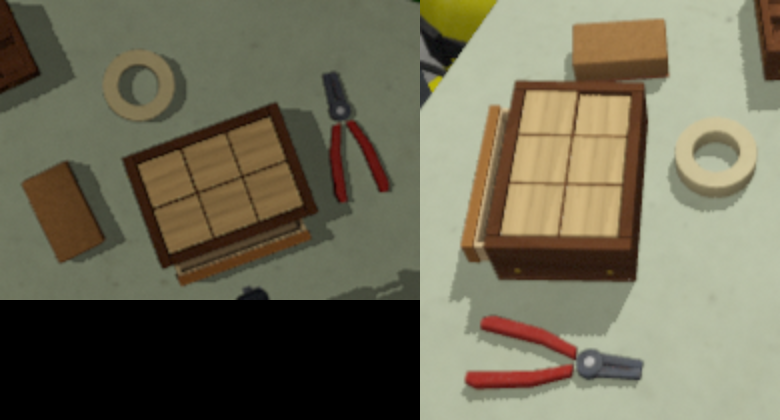

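In the combined view, the drawer stands out at the front: about (245,260) in the left picture and (482,185) in the right. The back-left square is sunk, the block, tape and pliers have not moved, and the hand is clear.

```bash
python3 -c "
from station import ctrl
print(ctrl.sign_off())"
```

```text
the job is handed in; nothing more can be done
None
```

The catch was the back-left square (x = +28, y = +56 mm). I pressed it about 6 mm down to its hard stop and the drawer came out at the front; the block, tape and pliers look unmoved in the final pictures, and I handed the job in with the hand clear (no verdict was returned).

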